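# Fasten the backup battery in its rack shelf

### The job

Two backup batteries stand in the rack shelf and one is already fastened; fasten the other, whose yellow hold-down bar is still swung open. With a fingertip push that bar across the battery until its slot is fully home round the stud, then spin the loose brass wing nut down clockwise with repeated fingertip strokes, pushing one wing at a time, until it stops, seated on the bar, without forcing it. Only push, never pinch or grip the bar or the nut, and leave the fastened battery and everything else where it is.

Things in the scene. Friction and masses are not known exactly. Their poses are not given: they have to be found in the camera images.
- shelf: Grey 19-inch rack battery shelf, fixed: plate 250 mm deep (x) by 440 mm wide (y), 3 mm thick, side walls 43 mm high, front panel 44 mm high and 483 mm wide on its -x side with two pull handles reaching 28 mm before it. Origin at the centre of its underside, on the table.
- open_cradle: Steel cradle of the battery to be fastened, fixed on the shelf; origin at the centre of its underside, 3 mm above the table; x points to the shelf's rear, y to the shelf's left, z up. Its bar's pivot stud is at (0, +63 mm), the wing nut's stud at (0, -63 mm). The fastened twin stands 210 mm to its left or right. Nothing on the shelf is taller than 150 mm.
- open_battery: Dark grey battery in that cradle, 151 (x) x 98 (y) x 94 mm, loose, about 3.6 kg. Origin at the centre of its underside, 2 mm above the cradle's. Two flat terminals 6 mm tall stand on its top near the -x end.
- open_bar (a joint): Swing of the open yellow hold-down bar about its pivot stud, rad: 0 = fully home across the battery, the slot's bottom against the stud (end stop); positive = swung open, counterclockwise from above, free end towards the cradle's +x. Range 0 to 1.35; starts 0.55 to 1.15. It stays where it is left; 0.06 N m of friction, so 1 N on the leg moves it.
- open_bar_pivot (a point): On the axis of the bar's pivot stud, at the height of the bar's upper face, 104.5 mm above the table. The stud is 10 mm thick with a hexagon nut and ends 42.5 mm above this point. Axes as the cradle's.
- open_bar_leg (a point): Middle of the outer face of the bar's upright leg, 62 mm along the bar from the pivot axis. x is square to the leg, out of this face: push along -x to close. y runs along the bar towards the pivot. Bar: 25 mm wide, 3 mm thick, 1.5 mm above the battery. Leg: on the trailing edge, 62 mm long, 3.6 mm thick, up to 25 mm above the bar's underside; this point is 12 mm above it.
- loose_nut (a joint): Turn of the loose brass wing nut on its stud, rad: 0 = seated on the bar, positive = unscrewed, counterclockwise from above; tighten clockwise, towards 0. The seat is a firm stop that gives and springs back by under 0.1 rad at 10 N on a wing. Starts 6.5 to 11 rad up; 1.5 mm of height a turn. Stays where it is left; 0.025 N m of friction, so 1.5 N on a wing turns it.
- loose_nut_base (a point): Centre of that nut's underside, on the stud axis; turns and rises with the nut; x points along one wing, -x along the other. Hub 21 mm across at the foot, 16 mm at the top, 14.5 mm high. Wings: upright round lobes 18 mm across, 4.6 mm thick, centred 16.5 mm from the axis and 18 mm above this point: 51 mm over both wings, 27 mm high. Seated, it is 104.5 mm above the table.
- loose_nut_stud (a point): Top of the wing nut's stud, 10 mm thick, 147 mm above the table, on the nut's axis. The closed bar's slot (126 mm from the pivot axis) goes round this stud below the nut. The bar's leg ends 33 mm from this axis on the battery side (cradle +y); the other side (-y) is free for a finger for about 55 mm from the axis. Axes as the cradle's.
- done_cradle: The twin cradle, with the battery that is already fastened: bystander.
- done_battery: Battery already fastened, same size: bystander.
- done_bar (a joint): Bar of the fastened battery, rad, 0 = home, where it is: leave.
- tight_nut (a joint): Wing nut of the fastened battery, rad, 0 = seated, where it is: leave.
- screwdriver: Screwdriver, 170 mm, red handle, lying on the shelf behind the batteries: bystander. Origin in its middle, on the shelf.
- wrench: Steel wrench, 160 mm, lying on the table behind the shelf: bystander.
- meter: Yellow multimeter, 150 x 76 x 42 mm, lying left of the shelf: bystander.
- carton: Small cardboard carton, 75 x 55 x 60 mm, right of the shelf: bystander.
- nut_jar: Clear jar with steel cap, 56 mm across, 70 mm high, behind the shelf: bystander.
- red_boot: Red rubber terminal boot, 24 x 24 x 28 mm, standing on the shelf between the batteries and the front panel: bystander.
- black_boot: Black rubber terminal boot, 24 x 24 x 28 mm, standing on the shelf between the batteries and the front panel: bystander.
Not all that is in view belongs to the job. Leave any orange look-alike of the open_cradle alone. What is shaped like the open_battery but red is not meant.

How it is judged:
By the outcome, as a careful person would: the job done as asked, in the order asked, and still so for the second after the job is handed in, with the robot touching nothing.
It also fails if it takes over 72 s, if anything falls off the work surface, if the arm or the gripper's body presses on something with over 40 N, if the wrist force passes 120 N, or if a joint passes its speed limit or range.

### The arm

A 6-joint arm with a two-finger parallel gripper is mounted at the origin on the work surface. World frame = base frame: x ahead of the robot, y to its left, z up, the work surface at z = 0. Lengths are in mm, angles in rad, forces in N, time in s.
With the tool pointing down it reaches from about 250 to 775 mm from the base axis. Payload 8.9 kg.
Tool frame: the origin (TCP) lies on the centre line of the jaws, within the pads' length; the fingertips stand 22 mm ahead of it and the grasp point (between the pads) lies 3 mm ahead of it; z points along the fingers, y is the line along which they close (so a half turn about z gives the same grasp; the last joint's range is limited). The gripper opens to 85 mm and grips with 20 to 120 N. Pads are 22 mm wide; open, the fingers measure 114 mm over their backs; the gripper's body (76 mm by 85 mm) begins 54 mm behind the grasp point. The pads swing forward as they close: fully open they stand 13 mm farther back than shut.
Start: joints at [-0.139, 0.291, -0.153, 1.127, 0, 1.431], TCP at [524.999, 0.004, 253.305] pointing down, gripper open.
Joint ranges: [-2.52, 2.52], [-0.91, 1.74], [-1.3, 1.37], [-1.96, 2.02], [-1.52, 1.47], [-3.14, 3.14]. Speed limits (rad/s): [2.22, 2.22, 2.79, 3.14, 3.14, 3.14].

### API

Orientations are given as a 3x3 rotation matrix whose columns are the frame's x, y, z axes.
In Python, from cell import * gives the robot as it stands. The module is installed in compiled form; this text tells all that it offers.
- The arm moves only by the tool arm_command, never from a script. Its argument "rows" is a list of rows, each a list of 7 numbers: the shift along the world's x, y, z in m, then the turn, a rotation vector about the world's x, y, z in degrees, then the gripper's target within -1 to 1 (fully open at 1, half-way at 0, shut at -1). In form: [[dx, dy, dz, rx, ry, rz, grip], ...]. A call has 1 to 8 rows; each row shifts and turns the commanded pose from where the row before left it; what a row does not reach is not made up. A row lasts 1/10 s, in which the tool goes at most 50 mm and 8.59 degrees, less where a joint would pass 70% of its speed; a pose out of reach is approached as far as the arm can. A call with a gripper value outside its range is refused whole. The fingers move at their own pace and stop on an object; "grip_force" is the grip in N (left out, the last holds). Time passes only in rows, so rows that do not move let the fingers close. It gives the time, the measured TCP pose, the force, the opening and the grip force at its end, in the units of the state.
- observe(): the state, without advancing time (a new reading comes with each control period).
- capture(name): name is "scene" or "side" or "wrist"; returns (picture, depth): 420x560x3 uint8, red, green, blue; 420x560 float32, mm along the optical axis (not along the pixel's ray), 0 where there is no reading.
- calibration(name): a dict with "K" (3x3 intrinsics, pixels), "k1" (the pictures are not rectified: a ray, as slopes to the right and down, at radius r is drawn at 1 + k1 r^2 times it, then the intrinsics apply), "extrinsics" (4x4, takes a point from camera to world coordinates). Camera axes: x right, y down, z forward; pixel columns grow to the right and rows downward; lengths in mm; the calibration is good to about 2 mm. A picture is of the moment at which its call begins: read the wrist's pose just before it. calibration takes no time and is no camera call; for the wrist camera it gives the pose at the moment of the call.
- sign_off(): hands the job in; it is judged then, once.
The state is a dict: "clock": time; "joint_pos": joint angles; "dq": joint speeds; "tau": joint torques, N m; "position": TCP position; "eef_rot": TCP orientation; "contact_force": force on the tool from outside, world axes, zero at the start; "ft_torque": the same for the moment, N m; "gripper_width": finger opening in mm; "gripper_force": force on a finger pad.
Only numpy, scipy, OpenCV 4.12 (cv2) and the standard library are available. Lean on these libraries where they do the work, as an engineer would, in place of code of your own. Each camera call takes 0.05 s, during which the arm holds its last target. There are 200 camera calls.

## Working session

There is one attempt and no reset: what is moved stays moved. The work goes in short steps, Python scripts to look and compute and a tool call to move; the robot and the scene stay as the last step left them, time stands still between calls to the robot, and variables do not carry over. Pictures are saved under pics/ and viewed, at most 10 in all, crops included, and the job is handed in when it is done.

Besides the shell and the picture viewer there is one more tool, called as a command line: name --pt "numbers of a row" for each row, then --argument value for the rest. arm_command: Moves the arm, as the interface text tells. Its arguments: {"type":"object","properties":{"rows":{"type":"array","items":{"type":"array","items":{"type":"number"}}},"grip_force":{"type":"number"}},"required":["rows"]}

```bash
mkdir -p pics; cat > h.py <<'E'
import numpy as np, cv2
from cell import *
def save(n,img): cv2.imwrite('pics/'+n+'.png',cv2.cvtColor(img,cv2.COLOR_RGB2BGR))
def rays(c,uv):
    K=c['K'];uv=np.atleast_2d(np.float64(uv))
    p=cv2.undistortPoints(uv.reshape(-1,1,2),K,np.array([c['k1'],0,0,0,0],float)).reshape(-1,2)
    E=c['extrinsics'];d=np.c_[p,np.ones(len(p))]@E[:3,:3].T
    return E[:3,3],d
def onplane(c,uv,z):
    o,d=rays(c,uv);return o+d*((z-o[2])/d[:,2])[:,None]
def pts(c,dep,mask=None):
    v,u=np.nonzero((dep>0) if mask is None else (mask>0)&(dep>0))
    o,d=rays(c,np.c_[u,v]);return o+d*dep[v,u][:,None],u,v
def tri(ca,a,cb,b):
    o1,d1=rays(ca,a);o2,d2=rays(cb,b);d1=d1[0];d2=d2[0]
    s=np.linalg.lstsq(np.c_[d1,-d2],o2-o1,rcond=None)[0]
    p,q=o1+s[0]*d1,o2+s[1]*d2
    return (p+q)/2,np.linalg.norm(p-q)
E
python3 - <<'E'
from h import *
for n in('scene','side'):
    i,d=capture(n);save(n+'0',i);c=calibration(n);np.savez(n+'0.npz',i=i,d=d)
    print(n,c['extrinsics'][:3].round(2).tolist(),c['K'].tolist(),c['k1'],(d>0).mean())
o=observe();print(o['clock'],o['eef_rot'],o['contact_force'])
E
```

```text
scene [[0.58, 0.62, -0.53, 1285.29], [0.82, -0.45, 0.36, -468.44], [-0.02, -0.65, -0.76, 1168.63]] [[454.39952027929183, 0.0, 281.0880570654732], [0.0, 454.39952027929183, 202.15987355489702], [0.0, 0.0, 1.0]] -0.06601208309699316 0.9956930272108844
side [[0.98, -0.1, 0.19, 279.42], [-0.21, -0.54, 0.82, -974.41], [0.02, -0.84, -0.55, 768.2]] [[468.6165905092181, 0.0, 275.9110383968065], [0.0, 468.6165905092181, 214.30965528046664], [0.0, 0.0, 1.0]] 0.012273473583748066 0.9959268707482993
0.1 [[ 2.97921951e-05  9.99999368e-01 -1.12423132e-03]
 [ 9.99999989e-01 -2.96275689e-05  1.46450817e-04]
 [ 1.46417416e-04 -1.12423567e-03 -9.99999357e-01]] [ 0.20918487  0.49438625 -0.08046467]
```

View pics/scene0.png

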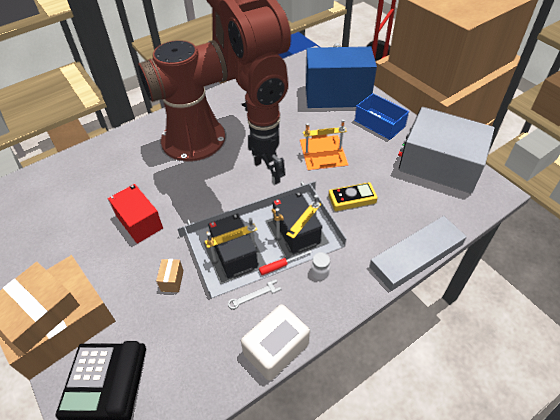

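View pics/side0.png

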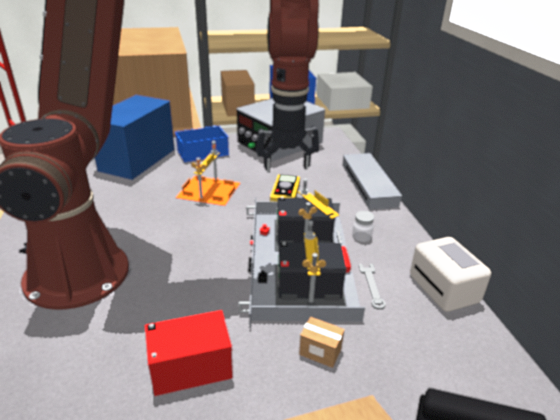

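The scene view shows two candidate batteries in the shelf. One is at (237,250), with its bar straight across at (230,238), so it is fastened. The other is at (300,225), with its bar swung at (303,217), so it is the open one. The orange cradle at (325,150) and the red battery at (135,210) are decoys. In the side view the open bar is at (320,205) and the fastened one at (313,255). I'll confirm in an enlarged crop and measure.

```bash
python3 - <<'E'
from h import *
s=np.load('scene0.npz');t=np.load('side0.npz')
a=cv2.resize(s['i'][180:270,245:345],None,fx=4,fy=4,interpolation=cv2.INTER_CUBIC)
b=cv2.resize(t['i'][170:260,260:350],None,fx=4,fy=4,interpolation=cv2.INTER_CUBIC)
save('crop1',np.hstack([a,b]))
for n,z,box in(('scene',s,(180,270,180,345)),('side',t,(170,300,260,350))):
    c=calibration(n);h=cv2.cvtColor(z['i'],cv2.COLOR_RGB2HSV)
    m=((h[...,0]>=20)&(h[...,0]<=32)&(h[...,1]>150)&(h[...,2]>90)).astype(np.uint8)
    mm=np.zeros_like(m);mm[box[0]:box[1],box[2]:box[3]]=m[box[0]:box[1],box[2]:box[3]]
    k,l,st,ce=cv2.connectedComponentsWithStats(mm)
    for j in range(1,k):
        if st[j,4]<40: continue
        P,u,v=pts(c,z['d'],l==j)
        Q=P[P[:,2]>95]
        print(n,st[j],ce[j].round(1),np.median(P,0).round(1),P.min(0).round(),P.max(0).round())
        r=cv2.fitLine(Q[:,:2].astype(np.float32),cv2.DIST_HUBER,0,.01,.01).ravel();print(r.round(3),len(Q))
E
```

```text
scene [329 190  16  21 138] [335.8 202. ] [596.9 223.8  25.8] [535. 207.   4.] [618. 242.  39.]Traceback (most recent call last):
  File "<stdin>", line 16, in <module>
cv2.error: OpenCV(4.12.0) /io/opencv/modules/imgproc/src/linefit.cpp:50: error: (-215:Assertion failed) count > 0 in function 'fitLine2D_wods'
```

View pics/crop1.png

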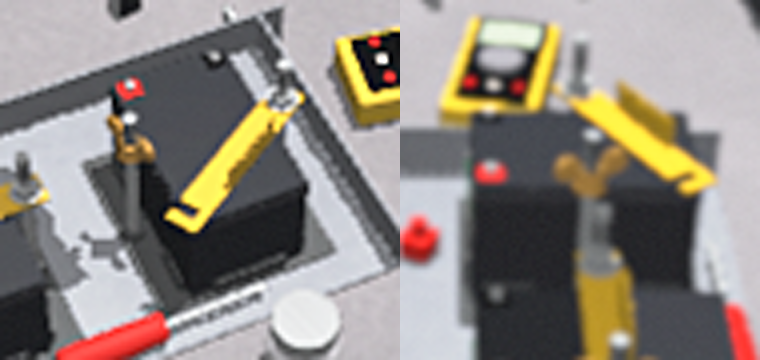

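The crop confirms it: yellow bar swung open with its free-end slot, pivot stud at scene (317,198), and a loose brass nut high on its stud at scene (277,213). Next I'll measure positions.

```bash
python3 - <<'E'
from h import *
s=np.load('scene0.npz');t=np.load('side0.npz');cs,ct=calibration('scene'),calibration('side')
print('pivot top',tri(cs,(316.8,196.8),ct,(305,180.5)))
print('nut stud top',tri(cs,(277.5,209),ct,(308.5,203.5)))
print('done pivot/nut z147', onplane(cs,[(316.8,196.8),(277.5,209)],147).round(1).tolist(), onplane(ct,[(305,180.5),(308.5,203.5)],147).round(1).tolist())
for n,z,c,box in(('scene',s,cs,(195,245,283,325)),('side',t,ct,(185,222,298,342))):
    h=cv2.cvtColor(z['i'],cv2.COLOR_RGB2HSV)
    m=((h[...,0]>=20)&(h[...,0]<=34)&(h[...,1]>130)&(h[...,2]>90))
    mm=np.zeros(m.shape,np.uint8);mm[box[0]:box[1],box[2]:box[3]]=m[box[0]:box[1],box[2]:box[3]]
    v,u=np.nonzero(mm);P=onplane(c,np.c_[u,v],104.5);D,_,_=pts(c,z['d'],mm)
    print(n,len(P),np.median(P,0).round(1),'depth',np.median(D,0).round(1),np.percentile(D[:,2],[5,50,95]).round(1))
    r=cv2.fitLine(P[:,:2].astype(np.float32),cv2.DIST_HUBER,0,.01,.01).ravel();print(r.round(3))
c=calibration('wrist');print(c['extrinsics'].round(2).tolist(),c['K'].tolist())
i,d=capture('wrist');save('w0',i)
E
```

```text
pivot top (array([609.26710576, 121.3979572 , 139.03325567]), np.float64(1.5311644646745295))
nut stud top (array([583.69035382,  -4.55693309, 144.65560823]), np.float64(0.8529996421134837))
done pivot/nut z147 [[615.2, 116.1, 147.0], [584.9, -5.3, 147.0]] [[604.9, 108.8, 147.0], [582.6, -8.9, 147.0]]
scene 319 [635.5  44.4 104.5] depth [636.   43.1 103.1] [ 95.3 103.1 120.7]
[ 3.43000e-01 -9.39000e-01  6.35876e+02  4.57250e+01]
side 373 [637.5  53.1 104.5] depth [635.1  47.7 104.7] [ 98.4 104.7 121.9]
[ 2.52000e-01 -9.68000e-01  6.36277e+02  4.38100e+01]
[[1.0, 0.0, -0.0, 524.55], [-0.0, -0.95, -0.32, 84.66], [-0.0, 0.32, -0.95, 374.13], [0.0, 0.0, 0.0, 1.0]] [[312.5167746867458, 0.0, 279.8995899073099], [0.0, 312.5167746867458, 209.00728434405076], [0.0, 0.0, 1.0]]
```

View pics/w0.png

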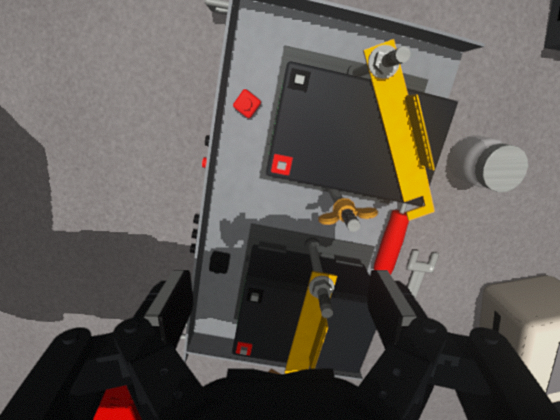

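The wrist view shows the pivot stud top at (402,54), the nut stud top at (349,224), the nut wings spanning (322,216)–(377,212), and the bar from (380,62) to (420,205). Casting these now.

```bash
python3 - <<'E'
from h import *
c=calibration('wrist');i,d=capture('wrist')
P=onplane(c,[(402,54),(349,224),(325,311)],147);print(P.round(1).tolist())
v=P[1]-P[0];print(np.hypot(*v[:2]),'cradle yaw',np.degrees(np.arctan2(v[0],-v[1])))
h=cv2.cvtColor(i,cv2.COLOR_RGB2HSV)
m=((h[...,0]>=20)&(h[...,0]<=34)&(h[...,1]>150)&(h[...,2]>180)).astype(np.uint8)
m[:, :355]=0;m[225:]=0
k,l,st,ce=cv2.connectedComponentsWithStats(m)
for j in range(1,k):
    if st[j,4]>200:
        vv,uu=np.nonzero(l==j);Q=onplane(c,np.c_[uu,vv],104.5)[:,:2].astype(np.float32)
        r=cv2.minAreaRect(Q);print(st[j],r,cv2.boxPoints(r).round(1).tolist())
        D,_,_=pts(c,d,l==j);print(np.percentile(D[:,2],[5,50,95]))
# nut by brass colour
m=((h[...,0]>=8)&(h[...,0]<=20)&(h[...,1]>130)).astype(np.uint8);m[:190]=0;m[240:]=0;m[:,:310]=0;m[:,390:]=0
D,u,v=pts(c,d,m);D=D[D[:,2]>100];T=D[D[:,2]>D[:,2].max()-8]
print(len(D),np.percentile(D[:,2],[1,50,90,99]).round(1));x=T[:,:2]-T[:,:2].mean(0);w,V=np.linalg.eigh(x.T@x);a=V[:,1]
print('wing az',np.degrees(np.arctan2(a[1],a[0])),T.mean(0).round(1),np.ptp(x@a))
# lines of battery/boxes
E
```

```text
[[606.6, 117.2, 147.0], [578.4, -5.7, 147.0], [563.7, -87.6, 147.0]]
126.12351770748407 cradle yaw -12.918553200078815
[ 371   65   63  155 3538] ((632.3631591796875, 49.062408447265625), (24.958778381347656, 135.1898193359375), 20.43853187561035) [[597.0999755859375, 108.0], [644.2999877929688, -18.600000381469727], [667.7000122070312, -9.899999618530273], [620.5, 116.80000305175781]]
[104.02722446 105.20396023 106.33867718]
640 [107.8 123.4 132.7 134.3]
wing az -171.1959575600829 [580.2  -5.5 131.3] 48.28285968173424
```

arm_command --pt "0.024 0.012 0 0 0 -2.5 -1" --pt "0.024 0.012 0 0 0 -2.5 -1" --pt "0.024 0.012 0 0 0 -2.5 -1" --pt "0.024 0.012 -0.01 0 0 -2.5 -1" --pt "0.024 0.012 -0.01 0 0 -2.5 -1" --pt "0.025 0.01 -0.01 0 0 0 -1" --pt "0 0 -0.01 0 0 0 -1" --pt "0 0 0 0 0 0 -1" --grip_force 20

```text
clock: 1.0
position: [669.0, 70.1, 211.0]
eef_rot: [[0.216, 0.976, -0.004], [0.976, -0.216, -0.0], [-0.001, -0.004, -1.0]]
contact_force: [-0.7, 0.5, -1.1]
gripper_width: -0.3
gripper_force: 0.0
```

arm_command --pt "0 0 -0.02 0 0 0 -1" --pt "0 0 -0.02 0 0 0 -1" --pt "0 0 -0.02 0 0 0 -1" --pt "0 0 -0.015 0 0 0 -1" --pt "0 0 -0.005 0 0 0 -1" --pt "0 0 0 0 0 0 -1"

```text
clock: 1.6
position: [669.3, 69.6, 133.4]
eef_rot: [[0.217, 0.976, -0.001], [0.976, -0.217, -0.0], [-0.0, -0.001, -1.0]]
contact_force: [-0.5, 0.4, -0.2]
gripper_width: 0.0
gripper_force: 0.0
```

```bash
python3 - <<'E'
from h import *
o=observe();print(o['clock'],o['position'],o['contact_force'])
w,d=capture('wrist');s,_=capture('scene')
save('p2',np.hstack([cv2.resize(w,(440,330)),cv2.resize(s[165:265,245:355],(363,330),interpolation=cv2.INTER_CUBIC)])[:,:800])
E
```

```text
1.6 [669.28716436  69.64862209 133.43264322] [-0.49791464  0.38076525 -0.15814817]
```

View pics/p2.png

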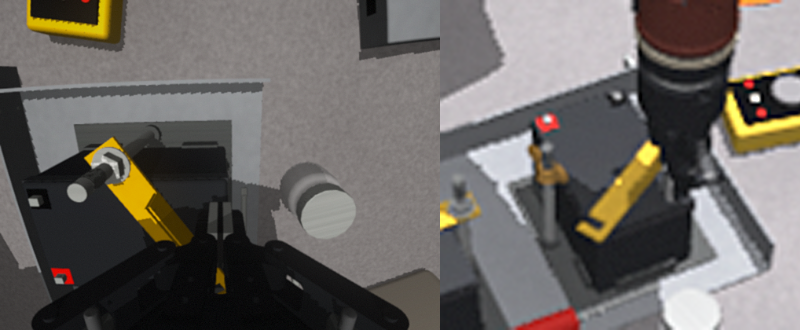

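The finger stands just outside the leg with about 10 mm of gap. Next I push along the arc.

arm_command --pt "-0.005 -0.0015 -0.002 0 0 0 -1" --pt "-0.005 -0.0015 0 0 0 0 -1" --pt "-0.0045 -0.003 0 0 0 0 -1" --pt "-0.0045 -0.003 0 0 0 0 -1" --pt "-0.0045 -0.003 0 0 0 0 -1" --pt "-0.0045 -0.003 0 0 0 0 -1" --pt "-0.004 -0.0015 0 0 0 0 -1" --pt "-0.004 -0.0015 0 0 0 0 -1"

```text
clock: 2.5
position: [633.7, 51.8, 131.3]
eef_rot: [[0.217, 0.976, 0.0], [0.976, -0.217, 0.0], [0.0, 0.0, -1.0]]
contact_force: [1.4, 0.4, 0.4]
gripper_width: -0.2
gripper_force: 0.5
```

arm_command --pt "-0.003 -0.001 0 0 0 0 -1" --pt "-0.003 -0.001 0 0 0 0 -1" --pt "0 0 0 0 0 0 -1"

```text
clock: 2.8
position: [627.6, 49.9, 131.3]
eef_rot: [[0.217, 0.976, -0.0], [0.976, -0.217, -0.0], [-0.0, -0.0, -1.0]]
contact_force: [-0.1, 0.3, -0.1]
gripper_width: 0.2
gripper_force: 0.0
```

```bash
cat > bar.py <<'E'
from h import *
c=calibration('scene');i,d=capture('scene')
h=cv2.cvtColor(i,cv2.COLOR_RGB2HSV)
m=((h[...,0]>=20)&(h[...,0]<=34)&(h[...,1]>130)&(h[...,2]>110)).astype(np.uint8)
m[:195]=0;m[250:]=0;m[:,262:][:, 63:]=0;m[:,:262]=0
v,u=np.nonzero(m);Q=onplane(c,np.c_[u,v],104.5)[:,:2].astype(np.float32)
r=cv2.fitLine(Q,cv2.DIST_HUBER,0,.01,.01).ravel();r[:2]*=-np.sign(r[1]);print('bar az',90+np.degrees(np.arctan2(r[1],r[0])),r,len(Q))
save('b%d'%(observe()['clock']*10),cv2.resize(i[175:260,240:350],(770,595),interpolation=cv2.INTER_CUBIC))
E
python3 bar.py; ls pics
```

```text
bar az -7.9661026 [-1.3858719e-01 -9.9035025e-01  6.0231049e+02  2.7390358e+01] 187
b28.png
crop1.png
p2.png
scene0.png
side0.png
w0.png
```

arm_command --pt "-0.002 -0.0006 0 0 0 0 -1" --pt "-0.002 -0.0004 0 0 0 0 -1" --pt "-0.0015 -0.0002 0 0 0 0 -1" --pt "0 0 0 0 0 0 -1"

```text
clock: 3.25
position: [622.3, 48.8, 131.3]
eef_rot: [[0.216, 0.976, -0.0], [0.976, -0.216, -0.0], [-0.0, -0.0, -1.0]]
contact_force: [0.1, -0.1, -0.2]
gripper_width: 0.0
gripper_force: 0.1
```

arm_command --pt "-0.001 0 0 0 0 0 -1" --pt "-0.001 0 0 0 0 0 -1" --pt "0 0 0 0 0 0 -1"

```text
clock: 3.55
position: [620.4, 48.8, 131.3]
eef_rot: [[0.216, 0.976, -0.0], [0.976, -0.216, -0.0], [-0.0, -0.0, -1.0]]
contact_force: [0.3, 0.4, -0.4]
gripper_width: 0.2
gripper_force: 0.2
```

arm_command --pt "-0.001 0 0 0 0 0 -1" --pt "-0.001 0 0 0 0 0 -1"

```text
clock: 3.75
position: [620.0, 48.8, 131.5]
eef_rot: [[0.216, 0.976, 0.003], [0.976, -0.216, 0.0], [0.001, 0.003, -1.0]]
contact_force: [9.1, 1.1, -4.4]
gripper_width: 0.3
gripper_force: 4.5
```

arm_command --pt "-0.001 0 0 0 0 0 -1"

```text
clock: 3.85
position: [619.8, 48.8, 131.6]
eef_rot: [[0.217, 0.976, 0.005], [0.976, -0.217, 0.0], [0.001, 0.004, -1.0]]
contact_force: [12.9, 1.3, -7.5]
gripper_width: 0.1
gripper_force: 6.1
```

arm_command --pt "-0.001 0 0 0 0 0 -1"

```text
clock: 3.95
position: [619.7, 48.8, 131.7]
eef_rot: [[0.216, 0.976, 0.006], [0.976, -0.216, 0.0], [0.002, 0.006, -1.0]]
contact_force: [16.3, 2.2, -10.1]
gripper_width: 0.3
gripper_force: 7.6
```

arm_command --pt "0.01 -0.002 0 0 0 0 -1" --pt "0.01 -0.002 0.01 0 0 0 -1" --pt "0 0 0.025 0 0 0 -1" --pt "0 0 0.023 0 0 0 -1" --pt "-0.015 -0.025 0 0 0 0 -1" --pt "-0.018 -0.027 0 0 0 0 -1" --pt "-0.016 -0.027 0 0 0 0 -1" --pt "0 0 0 0 0 0 -1"

```text
clock: 4.75
position: [585.5, -36.7, 189.4]
eef_rot: [[0.219, 0.976, -0.002], [0.976, -0.219, -0.001], [-0.001, -0.001, -1.0]]
contact_force: [-0.5, -0.5, -0.1]
gripper_width: 0.0
gripper_force: 0.0
```

```bash
python3 bar.py; python3 - <<'E'
from h import *
o=observe();print(o['clock'],o['position'],o['contact_force'])
w,d=capture('wrist');save('w3',w);np.savez('w3.npz',i=w,d=d)
E
```

```text
bar az -11.036606 [-1.9143613e-01 -9.8150510e-01  5.9748029e+02  4.9064606e+01] 281
4.8 [586.60752654 -35.41514042 189.47950872] [-0.52531356  0.75791359  0.32460111]
```

View pics/w3.png

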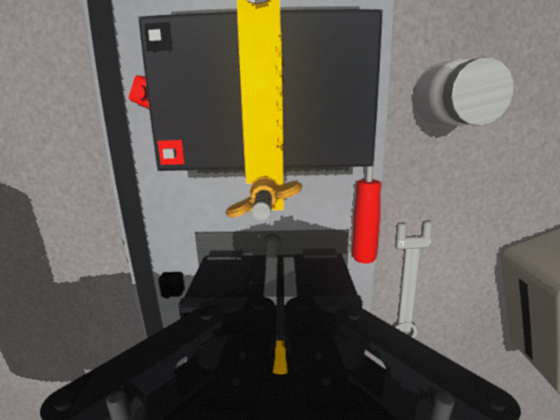

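The bar now lies straight across the battery with its slot round the stud under the nut. The stud top is at (262,212), with nut wing tips at (229,213) and (300,186). I'll measure the nut from here.

```bash
cat > nut.py <<'E'
from h import *
import sys
def nut(i,d,c,C=np.array([580.,-5.5])):
    h=cv2.cvtColor(i,cv2.COLOR_RGB2HSV)
    m=((h[...,0]>=8)&(h[...,0]<=21)&(h[...,1]>110)).astype(np.uint8)
    P,u,v=pts(c,d,m);k=(np.hypot(*(P[:,:2]-C).T)<32)&(P[:,2]>119)&(P[:,2]<140);P=P[k]
    if len(P)<15: return print('few',len(P))
    r=cv2.fitLine(P[:,:2].astype(np.float32),cv2.DIST_HUBER,0,.01,.01).ravel()
    print('n',len(P),'az %.1f'%(np.degrees(np.arctan2(r[1],r[0]))%180),'mid',P.mean(0).round(1),'span',np.ptp((P[:,:2]-r[2:])@r[:2]).round(1),'top',np.percentile(P[:,2],[50,95,99]).round(1))
E
python3 - <<'E'
from nut import *
z=np.load('w3.npz');c=calibration('wrist')
print('stud',onplane(c,[(262,212)],147));nut(z['i'],z['d'],c)
print('ends',onplane(c,[(229,213),(300,186)],125))
o=observe();print(o['position'])
for n in('scene','side'):
  i,d=capture(n);nut(i,d,calibration(n))
E
```

```text
stud [[582.80734012  -6.34247332 147.        ]]
n 832 az 8.5 mid [583.6  -3.7 127.2] span 49.5 top [127.6 133.9 134.6]
ends [[559.24935412  -9.74416497 125.        ]
 [606.54495919  -2.28771143 125.        ]]
[587.27674345 -34.54847538 189.4737431 ]
n 27 az 10.2 mid [591.7  -7.  124.3] span 39.7 top [122.6 129.9 132.8]
n 73 az 9.8 mid [581.2  -8.6 125.6] span 48.1 top [124.9 132.7 135.9]
```

arm_command --pt "-0.0105 0.001 0 0 0 0 -1" --pt "-0.011 0.001 0 0 0 0 -1" --pt "0 0 -0.016 0 0 0 -1" --pt "0 0 -0.02 0 0 0 -1" --pt "0 0 -0.0105 0 0 0 -1" --pt "0 0 0 0 0 0 -1"

```text
clock: 5.55
position: [565.2, -31.4, 141.3]
eef_rot: [[0.216, 0.976, -0.003], [0.976, -0.216, 0.001], [-0.0, -0.003, -1.0]]
contact_force: [0.4, 0.4, 0.2]
gripper_width: -0.3
gripper_force: 0.0
```

```bash
python3 - <<'E'
from nut import *
o=observe();print(o['clock'],o['position'].round(1),o['contact_force'].round(1))
i,d=capture('wrist');nut(i,d,calibration('wrist'))
i,d=capture('side');nut(i,d,calibration('side'));save('v4',cv2.resize(i[150:270,250:370],(600,600),interpolation=cv2.INTER_CUBIC))
E
```

```text
5.55 [565.2 -31.4 141.3] [0.4 0.4 0.2]
n 1692 az 8.5 mid [582.7  -4.4 127.9] span 50.2 top [128.4 134.6 135.5]
n 34 az 16.5 mid [595.6  -6.9 125.6] span 36.4 top [125.1 132.3 132.8]
```

View pics/v4.png

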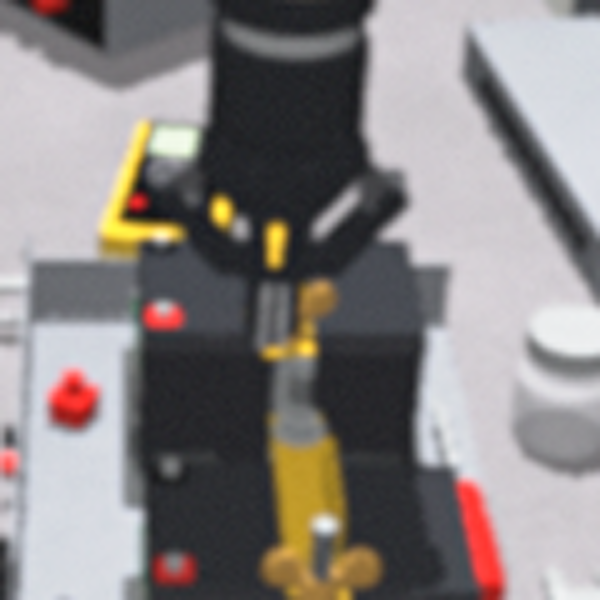

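The finger (tip at (275,345) in the crop) stands on the near side, in front of the left wing at the right height. First stroke.

arm_command --pt "-0.004 0.004 0.0015 0 0 0 -1" --pt "-0.004 0.005 0 0 0 0 -1" --pt "-0.0017 0.0065 0 0 0 0 -1" --pt "-0.0016 0.0065 0 0 0 0 -1" --pt "0.0006 0.005 0 0 0 0 -1" --pt "0.0006 0.005 0 0 0 0 -1" --pt "0.0025 0.0045 0 0 0 0 -1" --pt "0.0026 0.0046 0 0 0 0 -1"

```text
clock: 6.45
position: [561.0, 9.4, 144.2]
eef_rot: [[0.216, 0.976, -0.0], [0.976, -0.216, 0.0], [0.0, -0.0, -1.0]]
contact_force: [-1.4, -1.0, 0.6]
gripper_width: -0.2
gripper_force: 0.5
```

```bash
cat > look.py <<'E'
from nut import *
o=observe();print(o['clock'],o['position'].round(1),o['contact_force'].round(1))
p=o['position'][:2]-[582.3,-5.3];a=np.radians(-12.5)
print('cradle rel',(p@np.array([[np.cos(a),-np.sin(a)],[np.sin(a),np.cos(a)]])).round(1))
c=calibration('wrist');i,d=capture('wrist');nut(i,d,c)
E
python3 look.py
```

```text
6.45 [561.    9.4 144.2] [-1.4 -1.   0.6]
cradle rel [-23.9   9.7]
n 692 az 119.9 mid [578.8   6.7 126.6] span 48.0 top [126.7 134.3 138.7]
```

Wing angle went from 188.5° to 120°, so the nut turned 68° clockwise. Now I reposition and do a full half-turn stroke.

arm_command --pt "-0.0026 -0.0025 0.006 0 0 0 -1" --pt "0 0 0.02 0 0 0 -1" --pt "0.0127 -0.0028 0.008 0 0 0 -1" --pt "0.0195 -0.0043 0 0 0 0 -1" --pt "0.0211 -0.0016 0 0 0 0 -1" --pt "0 0 -0.014 0 0 0 -1" --pt "0 0 -0.0205 0 0 0 -1" --pt "0 0 0 0 0 0 -1"

```text
clock: 7.3
position: [610.1, -2.4, 141.7]
eef_rot: [[0.217, 0.976, -0.004], [0.976, -0.217, 0.001], [-0.0, -0.004, -1.0]]
contact_force: [-1.3, -0.3, -0.1]
gripper_width: 0.0
gripper_force: 0.0
```

```bash
python3 look.py
```

```text
7.3 [610.1  -2.4 141.7] [-1.3 -0.3 -0.1]
cradle rel [26.5  8.9]
n 971 az 113.2 mid [581.    5.1 126. ] span 35.3 top [125.5 133.3 134.8]
```

arm_command --pt "-0.0015 -0.0047 0.0005 0 0 0 -1" --pt "-0.0016 -0.0048 0 0 0 0 -1" --pt "-0.0041 -0.0072 0 0 0 0 -1" --pt "-0.0042 -0.0073 0 0 0 0 -1" --pt "-0.0068 -0.0031 0 0 0 0 -1" --pt "-0.0069 -0.0031 0 0 0 0 -1" --pt "-0.0079 0.0012 0 0 0 0 -1" --pt "-0.0079 0.0013 0 0 0 0 -1"

```text
clock: 8.15
position: [570.1, -30.1, 144.4]
eef_rot: [[0.217, 0.976, 0.0], [0.976, -0.217, -0.0], [-0.0, 0.0, -1.0]]
contact_force: [0.9, -0.2, -0.9]
gripper_width: -0.4
gripper_force: 0.7
```

arm_command --pt "-0.0062 0.0044 0 0 0 0 -1" --pt "-0.0062 0.0045 0 0 0 0 -1" --pt "-0.0016 0.0065 0 0 0 0 -1" --pt "-0.0017 0.0065 0 0 0 0 -1" --pt "0.0011 0.0049 0 0 0 0 -1" --pt "0.0011 0.0049 0 0 0 0 -1" --pt "0.0018 0.0037 0 0 0 0 -1" --pt "0.0019 0.0037 0 0 0 0 -1"

```text
clock: 8.95
position: [561.1, 9.6, 144.2]
eef_rot: [[0.216, 0.976, -0.0], [0.976, -0.216, 0.0], [0.0, -0.0, -1.0]]
contact_force: [-1.2, -0.0, 0.5]
gripper_width: -0.1
gripper_force: 0.6
```

```bash
python3 look.py
```

```text
8.95 [561.1   9.6 144.2] [-1.2 -0.   0.5]
cradle rel [-24.    9.9]
n 655 az 119.8 mid [578.5   6.6 126.2] span 48.5 top [126.  135.7 138.8]
```

Exactly half a turn gained, 4.3 rad in total. I'll repeat the fast part only up to about 6 rad, then slow down.

arm_command --pt "-0.0026 -0.0025 0.006 0 0 0 -1" --pt "0 0 0.02 0 0 0 -1" --pt "0.0127 -0.0028 0.008 0 0 0 -1" --pt "0.0195 -0.0043 0 0 0 0 -1" --pt "0.0211 -0.0016 0 0 0 0 -1" --pt "0 0 -0.014 0 0 0 -1" --pt "0 0 -0.021 0 0 0 -1" --pt "0 0 0 0 0 0 -1"

```text
clock: 9.8
position: [610.1, -2.2, 141.2]
eef_rot: [[0.217, 0.976, -0.004], [0.976, -0.217, 0.001], [-0.0, -0.004, -1.0]]
contact_force: [-0.1, 0.7, 0.2]
gripper_width: -0.1
gripper_force: 0.0
```

arm_command --pt "-0.0015 -0.0047 0 0 0 0 -1" --pt "-0.0016 -0.0048 0 0 0 0 -1" --pt "-0.0041 -0.0072 0 0 0 0 -1" --pt "-0.0042 -0.0073 0 0 0 0 -1" --pt "-0.0068 -0.0031 0 0 0 0 -1" --pt "-0.0069 -0.0031 0 0 0 0 -1" --pt "-0.0079 0.0012 0 0 0 0 -1" --pt "-0.0079 0.0013 0 0 0 0 -1"

```text
clock: 10.6
position: [570.1, -29.9, 143.4]
eef_rot: [[0.217, 0.976, 0.0], [0.976, -0.217, -0.0], [-0.0, 0.0, -1.0]]
contact_force: [3.1, -1.5, 0.7]
gripper_width: 0.1
gripper_force: 0.7
```

```bash
python3 look.py
```

```text
10.6 [570.1 -29.9 143.4] [ 3.1 -1.5  0.7]
cradle rel [ -6.6 -26.6]
n 1398 az 26.4 mid [582.1  -4.3 126.3] span 50.7 top [127.1 132.4 134.6]
```

arm_command --pt "-0.0031 0.0022 0 0 0 0 -1" --pt "-0.0031 0.0022 0 0 0 0 -1" --pt "-0.0031 0.0022 0 0 0 0 -1"

```text
clock: 10.95
position: [561.2, -22.9, 143.2]
eef_rot: [[0.216, 0.976, -0.0], [0.976, -0.216, -0.0], [-0.0, -0.0, -1.0]]
contact_force: [0.4, 0.2, 0.6]
gripper_width: -0.4
gripper_force: 0.5
```

arm_command --pt "-0.0016 0.0011 0 0 0 0 -1" --pt "-0.0016 0.0011 0 0 0 0 -1"

```text
clock: 11.15
position: [558.1, -20.8, 143.2]
eef_rot: [[0.216, 0.976, -0.0], [0.976, -0.216, -0.0], [-0.0, -0.0, -1.0]]
contact_force: [0.6, -0.8, -0.1]
gripper_width: -0.2
gripper_force: 0.5
```

arm_command --pt "-0.0005 0.002 0 0 0 0 -1" --pt "-0.0005 0.002 0 0 0 0 -1"

```text
clock: 11.35
position: [557.3, -16.9, 143.3]
eef_rot: [[0.217, 0.976, -0.0], [0.976, -0.217, -0.0], [-0.0, -0.0, -1.0]]
contact_force: [1.6, -1.2, 0.4]
gripper_width: 0.4
gripper_force: 0.5
```

arm_command --pt "-0.0005 0.0022 0 0 0 0 -1" --pt "-0.0005 0.0022 0 0 0 0 -1"

```text
clock: 11.55
position: [556.9, -14.4, 143.5]
eef_rot: [[0.218, 0.976, 0.001], [0.976, -0.218, -0.005], [-0.004, 0.002, -1.0]]
contact_force: [2.3, -16.3, -3.0]
gripper_width: -0.1
gripper_force: 7.5
```

```bash
python3 look.py
```

```text
11.55 [556.9 -14.4 143.5] [  2.3 -16.3  -3. ]
cradle rel [-22.8 -14.4]
n 1488 az 167.8 mid [581.5  -4.3 126. ] span 50.1 top [126.5 132.1 132.8]
```

arm_command --pt "0.0005 -0.004 0 0 0 0 -1" --pt "0.0 -0.003 0 0 0 0 -1"

```text
clock: 11.8
position: [556.7, -19.4, 143.2]
eef_rot: [[0.216, 0.976, -0.0], [0.976, -0.216, 0.001], [0.001, -0.0, -1.0]]
contact_force: [0.6, 0.3, -0.8]
gripper_width: -0.1
gripper_force: 0.0
```

```bash
python3 look.py; python3 -c "
from h import *
i,d=capture('wrist');save('w6',i[100:320,150:420].repeat(2,0).repeat(2,1))"
```

```text
11.8 [556.7 -19.4 143.2] [ 0.6  0.3 -0.8]
cradle rel [-21.9 -19.3]
n 1497 az 168.7 mid [581.5  -4.3 126. ] span 50.3 top [126.5 132.  133. ]
```

View pics/w6.png

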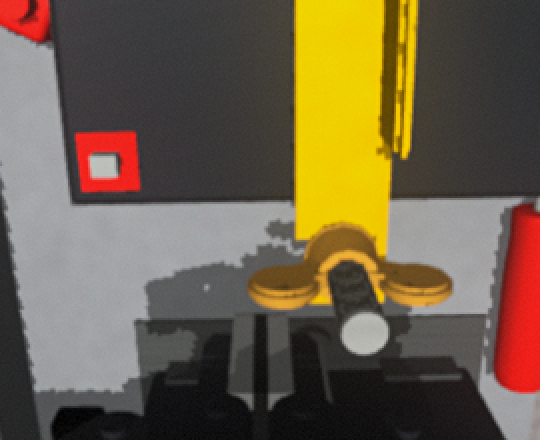

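The nut stopped at wing angle about 168° after 6.6 rad in total, and it sprang back 1° when I withdrew, which fits the seat. A gentle second push will confirm it.

arm_command --pt "0 0.002 0 0 0 0 -1" --pt "0 0.002 0 0 0 0 -1" --pt "0 0.001 0 0 0 0 -1" --pt "0 0 0 0 0 0 -1"

```text
clock: 12.3
position: [556.7, -15.2, 143.3]
eef_rot: [[0.217, 0.976, -0.0], [0.976, -0.217, -0.002], [-0.002, 0.0, -1.0]]
contact_force: [-0.5, -6.0, 0.7]
gripper_width: 0.4
gripper_force: 2.6
```

arm_command --pt "0 0.001 0 0 0 0 -1"

```text
clock: 12.4
position: [556.8, -14.8, 143.3]
eef_rot: [[0.217, 0.976, -0.0], [0.976, -0.217, -0.003], [-0.003, 0.0, -1.0]]
contact_force: [-1.0, -11.0, 0.4]
gripper_width: 0.1
gripper_force: 5.2
```

arm_command --pt "0 0.0005 0 0 0 0 -1" --pt "0 0 0 0 0 0 -1"

```text
clock: 12.6
position: [556.7, -14.8, 143.3]
eef_rot: [[0.217, 0.976, -0.0], [0.976, -0.217, -0.004], [-0.004, 0.001, -1.0]]
contact_force: [-0.2, -10.4, -0.1]
gripper_width: 0.1
gripper_force: 5.1
```

```bash
python3 look.py
```

```text
12.6 [556.7 -14.8 143.3] [ -0.2 -10.4  -0.1]
cradle rel [-22.9 -14.8]
n 1497 az 168.1 mid [581.5  -4.3 125.9] span 49.8 top [126.5 131.9 132.9]
```

arm_command --pt "0 -0.0055 0 0 0 0 -1" --pt "-0.005 0 0.0035 0 0 0 -1" --pt "0 0.002 0 0 0 0 -1" --pt "0 0.002 0 0 0 0 -1" --pt "0 0.001 0 0 0 0 -1" --pt "0 0 0 0 0 0 -1"

```text
clock: 13.25
position: [551.8, -13.3, 146.8]
eef_rot: [[0.216, 0.976, -0.0], [0.976, -0.216, -0.0], [-0.0, -0.0, -1.0]]
contact_force: [0.0, 0.3, 0.2]
gripper_width: -0.0
gripper_force: 0.4
```

arm_command --pt "0 0.001 0 0 0 0 -1" --pt "0 0 0 0 0 0 -1"

```text
clock: 13.45
position: [551.8, -12.8, 146.8]
eef_rot: [[0.217, 0.976, -0.0], [0.976, -0.217, -0.001], [-0.001, 0.0, -1.0]]
contact_force: [-0.9, -3.4, 0.3]
gripper_width: -0.1
gripper_force: 1.3
```

```bash
python3 look.py
```

```text
13.45 [551.8 -12.8 146.8] [-0.9 -3.4  0.3]
cradle rel [-28.2 -13.9]
n 1399 az 168.0 mid [581.4  -4.3 125.9] span 50.0 top [126.3 132.1 132.9]
```

arm_command --pt "0 0.001 0 0 0 0 -1" --pt "0 0 0 0 0 0 -1"

```text
clock: 13.7
position: [551.8, -12.1, 146.8]
eef_rot: [[0.217, 0.976, -0.0], [0.976, -0.217, -0.001], [-0.001, 0.0, -1.0]]
contact_force: [-0.3, -5.7, 1.1]
gripper_width: 0.4
gripper_force: 2.8
```

```bash
python3 look.py
```

```text
13.7 [551.8 -12.1 146.8] [-0.3 -5.7  1.1]
cradle rel [-28.3 -13.2]
n 1407 az 168.3 mid [581.7  -4.3 125.8] span 50.0 top [126.2 132.  132.9]
```

The nut holds 5.7 N statically further out on the wing, well above the 1.5 N that turns it, so it is seated. Now I retreat and check.

arm_command --pt "0 -0.005 0 0 0 0 -1" --pt "0 -0.003 0.01 0 0 0 -1" --pt "0 0 0.03 0 0 0 -1" --pt "0 -0.01 0.03 0 0 0 -1" --pt "0 -0.03 0.02 0 0 0 -1" --pt "0 -0.03 0 0 0 0 -1" --pt "0 0 0 0 0 0 -1" --pt "0 0 0 0 0 0 -1"

```text
clock: 14.55
position: [551.7, -89.9, 237.2]
eef_rot: [[0.218, 0.976, 0.0], [0.976, -0.218, 0.001], [0.001, 0.0, -1.0]]
contact_force: [-0.4, 0.4, 0.3]
gripper_width: -0.1
gripper_force: 0.0
```

```bash
python3 look.py; python3 bar.py; python3 - <<'E'
from nut import *
c=calibration('wrist');i,d=capture('wrist');save('w7',i)
nut(i,d,c,np.array([582.,-5.5])+210*np.array([-.216,-.976]))
E
```

```text
14.55 [551.7 -89.9 237.2] [-0.4  0.4  0.3]
cradle rel [-11.6 -89.2]
n 455 az 168.0 mid [582.   -6.4 127.1] span 50.7 top [129.  132.5 133.7]
bar az -11.762787 [-2.0386022e-01 -9.7900003e-01  5.9702228e+02  4.8547390e+01] 281
n 39 az 165.3 mid [ 524.1 -208.2  131.6] span 6.5 top [131.7 133.1 133.4]
```

View pics/w7.png

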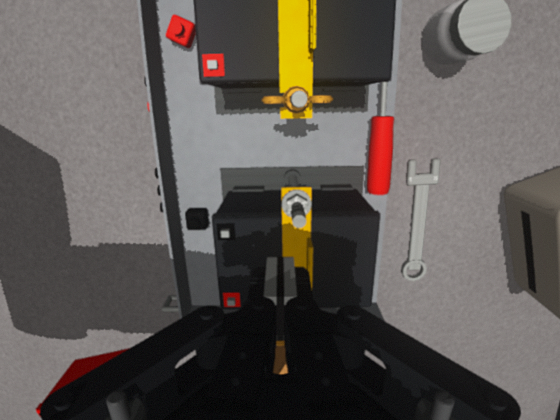

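The bar is home under the nut at (297,100) and the nut sits on it at seated height: wing top about 132.5 mm, against 133 mm for the fastened twin measured the same way. Everything else is in place and the arm is clear.

```bash
python3 -c "
from cell import *
print(sign_off())"
```

```text
the job is handed in; nothing more can be done
None
```

The open battery is fastened and handed in: its bar is fully home round the stud, its wing nut is seated on the bar after about 6.6 rad clockwise, and nothing else appears to have moved; contact force stayed under 20 N, peaking at about 16 N sideways when the bar and then the nut met their stops.

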